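# Knock the clamping wedge loose and lift it out

### The job

A sawn pine batten is clamped in the sawing board on the table by a dark hardwood wedge that was driven in tight. With the plain beech block in the gripper, knock the wedge back by its thin end until it is loose, without driving it off the board, and set the block down flat on the table; then take the wedge by its grip rib, ease it sideways out from under the lip of the tapered fence and lift it out without wrenching it, and lay it rib upward in the empty bay of the plywood tray. Leave the rest of the bench as it is.

Things in the scene. Friction and masses are not known exactly. Their poses are not given: they have to be found in the camera images.
- board: Sawing board, fixed to the table: plywood base 180 x 195 x 18 mm (x -45 to 135, y -90 to 105 mm), origin on the table. The wedge lies on the base and slides along x: driven in towards -x, it comes loose towards +x. It runs between a tapered fence (-y side) and a caul (+y side); behind the caul the batten (to x 120 mm, top 47 mm) and a rail (y 75 to 101, top 58 mm above the table).
- channel (a point): Point on top of the board's base, 18 mm above the table, over the board's origin; axes as the board. At the start the wedge's origin is 0 to 6 mm from it towards +x.
- fence (a point): Middle of the tapered fence's top, 46 mm above the table; axes as the board. The fence spans x -38 to 125 mm of the board. Its foot runs from y -17 (at x -38) to y -50 mm (at x 125); its upper strip, from 12 mm above the base, is a lip that overhangs the foot by 4 mm and so holds down the wedge's tongue.
- caul: Pale wood strip 100 x 20 x 28 mm (board x -38 to 62, top 47 mm above the table) with springy cork behind; origin and axes at the board's origin. It presses the jammed wedge to the fence (-y), how hard (6 to 22 N) cannot be seen. With the wedge loose it stands at its stop and presses no more; it can still be pushed back to +y by up to 5 mm, 4.5 N per mm.
- wedge: Dark hardwood wedge, 190 mm long (its x), 30 mm high, 20 mm wide at the thin end (-x), 58 at the thick end (+x), 0.2 kg. Origin on the underside at mid length. Straight side y +14; tapered side y -6 to -44 mm, with a tongue at its foot, 10 mm high, sticking out 4.5 mm. On top a straight grip rib: x -40 to 70, y -11 to 11, z 30 to 58 mm. Its x lies along the board's x.
- wedge_thin_end (a point): Centre of the wedge's thin end face (20 mm wide at the foot, 16 above, 30 high; 15 mm above the underside, about 55 mm clear of fence and caul); axes as the wedge. Knocked here to +x, the wedge gives at about 4 to 18 N and rubs less and less until it is loose after 5 to 25 mm (differs each time); loose, it slides at 1 to 3 N. It must not go back over 42 mm.
- wedge_grip (a point): Point in the grip rib where the wedge balances: 15 mm from its origin towards the thick end, 50 mm above its underside; axes as the wedge. To come out, the loose wedge must first go sideways to +y until its tongue is 4 to 5 mm off the fence's foot (pushing the caul back a little), then up. There is room for this once it was knocked 10 to 20 mm further than where it came loose.
- wedge_mid (a point): Point on the wedge's underside at mid length and midway across its greatest width (15 mm from the origin towards the tapered side); axes as the wedge.
- block: Knocking block: plain light beech, 120 mm long (its x) x 45 mm wide (y) x 40 mm high (z), no holes, 0.17 kg, lying on the table. Origin at the centre of its underside.
- tray: Plywood tray fixed to the table, 250 mm (its x) x 225 mm (y), walls 6 mm thick and 30 mm high, floor 6 mm thick, parted lengthways into two bays: the -y bay is empty, the +y bay is full of cut stems. Origin under its centre.
- bay (a point): Centre of the floor of the tray's empty bay (238 mm along x by 103 mm along y inside); axes as the tray.
- bee_block: Bystander: pine block 110 x 70 x 60 mm with rows of drilled holes on top. Origin at the centre of its underside.
- glue: Bystander: white glue bottle, 64 mm across, 170 mm tall, standing. Origin at the centre of its foot.
- square: Bystander: try square with dark wooden stock and 200 mm steel blade, lying beyond the board.
- saw: Bystander: hand saw, 370 mm long, lying beyond the board.
- offcut: Bystander: pine offcut 130 x 40 x 28 mm, lying between the robot and the board.
- pot: Bystander: green glass pot, 72 mm across, 95 mm tall, standing.

How it is judged:
On the way, in this order (a step that is already met when the one before it is completed fails the run):
1. the held block strikes the jammed wedge (contact force between block and wedge above 2 N and contact force between the fingers and block above 1 N and contact force between wedge and caul above 1.5 N).
2. the wedge lies loose in the board, knocked back at least 10 mm: the caul no longer presses on it (under 1.5 N), nor do the fingers touch it (x of wedge in the frame of board above 0.01 m and contact force between wedge and caul below 1.5 N and contact force between the fingers and wedge below 0.5 N and z of wedge in the frame of board below 0.024 m), for 0.15 s.
3. the wedge is lifted clear of the board in the gripper (height (world z) of wedge above 0.055 m and contact force between the fingers and wedge above 0.5 N), for 0.1 s.
At the end, for the whole second after the job is handed in: The wedge lies flat on the floor of the tray's empty bay, rib upward (tilt under 0.1 rad, its middle within 35 mm of the bay's middle each way, underside within 6 mm of the floor), and the block lies on its underside on the table (within 6 mm, tilt under 0.1 rad); both at rest (x of wedge_mid in the frame of bay between -0.035 and 0.035 m and y of wedge_mid in the frame of bay between -0.035 and 0.035 m and z of wedge in the frame of bay below 0.006 m and angle between each of wedge, block's own z axis and vertical below 0.1 rad and linear speed of each of wedge, block below 0.02 m/s and height (world z) of block below 0.006 m); the robot touches nothing.
It fails at once if the wedge is driven off: knocked back more than 52 mm along the board while it still lies in it (x of wedge in the frame of board between 0.052 and 0.12 m and y of wedge in the frame of board between -0.06 and 0.06 m and z of wedge in the frame of board below 0.022 m).
It fails at once if the fingers take hold of the wedge and work it while it is still jammed (knocked back less than 9 mm; over 3 N) (contact force between the fingers and wedge above 3 N and x of wedge in the frame of board below 0.009 m and distance between wedge and channel below 0.03 m).
It fails at once if the wedge is wrenched up: over 40 N between wedge and board while the fingers pull it up (raised more than 1 mm) (contact force between the fingers and wedge above 2 N and contact force between wedge and board above 40 N and z of wedge in the frame of board above 0.019 m).
It fails at once if the wedge is let go more than 60 mm above the table (height (world z) of wedge above 0.06 m and contact force between the fingers and wedge below 0.01 N).
It fails at once if a bystander is moved more than 40 mm or the bottle or pot is tipped (distance of any of bee_block, square, saw, offcut, pot, glue from where it was at the start of the episode above 0.04 m or angle between any of glue, pot's own z axis and vertical above 0.5 rad).
It also fails if it takes over 62 s, if anything falls off the work surface, if the arm or the gripper's body presses on something with over 40 N, if the wrist force passes 120 N, or if a joint passes its speed limit or range.

### The arm

A 6-joint arm with a two-finger parallel gripper is mounted at the origin on the work surface. World frame = base frame: x ahead of the robot, y to its left, z up, the work surface at z = 0. Lengths are in m, angles in rad, forces in N, time in s.
With the tool pointing down it reaches from about 0.35 to 0.85 m from the base axis. Payload 8.1 kg.
Tool frame: the origin (TCP) lies between the finger pads; the fingertips stand 8 mm ahead of it and the grasp point (between the pads) lies 11 mm behind it; x points along the fingers, z is the direction in which the jaws open and shut, and the axes are right-handed (so a half turn about x gives the same grasp; the last joint's range is limited). The gripper opens to 93 mm and grips with 3 to 60 N. Pads are 15 mm wide; open, the fingers measure 128 mm over their backs; the gripper's body (75 mm by 188 mm) begins 65 mm behind the grasp point.
Start: joints at [-0.085, 0.13, 1.488, -0, 1.523, -0.085], TCP at [0.6, 0, 0.227] pointing down, gripper open.
Joint ranges: [-2.96, 2.96], [-0.89, 2.26], [0.02, 2.5], [-1.34, 4.48], [0, 2.73], [-2.66, 2.66]. Speed limits (rad/s): [2.39, 2.39, 2.79, 3.14, 3.14, 3.14].

### API

Orientations are given as a unit quaternion [w, x, y, z].
In Python, from workcell import observe, grab_frame, job_done gives the robot as it stands.
- The arm moves only by the tool send_rows, never from a script. Its argument "series" is a list of rows, each a list of 5 numbers: the closure, from -1 (fully open) to 1 (shut), then the shift along the world's x, y, z normalised to -1 to 1, where 1 is 0.4 m, then the turn about the world's z normalised to -1 to 1, where 1 is 30 degrees. A call has exactly 5 rows; each row shifts and turns the pose as measured when the row begins; what a row does not reach is not made up. A row lasts 1/12 s, in which the tool goes at most 41.7 mm and 7.16 degrees, less where a joint would pass 70% of its speed; a pose out of reach is approached as far as the arm can. A call with a number of a shift or a turn outside -1 to 1 is refused whole. A call with a gripper value outside its range is refused whole. The fingers move at their own pace and stop on an object; the grip force is fixed at half the most. Time passes only in rows, so rows that do not move let the fingers close, or fill a call up. It gives the time, the measured TCP pose, the force and the opening at its end, in the units of the state.
- observe(): the state, without advancing time (a new reading comes with each control period).
- grab_frame(name): name is "scene" or "side" or "wrist"; returns a dict with "pixels" (480x640x3 uint8, red, green, blue), "camera_matrix" (3x3 intrinsics, pixels), "rvec" (rotation vector, rad) and "tvec" (3), from world to camera coordinates, as OpenCV has them; the wrist camera has in their place "mount" (4x4, takes a point from camera to tool coordinates, whose origin is the TCP and whose axes are the tool frame's). Camera axes: x right, y down, z forward; pixel columns grow to the right and rows downward; lengths in m; the calibration is good to about 2 mm. A picture is of the moment at which its call begins: read the wrist's pose just before it. There is no depth.
- job_done(): hands the job in, once; it reports no verdict.
The state is a dict: "clock": time; "joint_pos": joint angles; "joint_vel": joint speeds; "joint_efforts": joint torques, N m; "eef_pos": TCP position; "tool_rot": TCP orientation; "contact_force": force on the tool from outside, world axes, zero at the start; "wrist_torque": the same for the moment, N m; "finger_gap": finger opening in m.
Only numpy, scipy, OpenCV 4.12 (cv2) and the standard library are available. Lean on these libraries where they do the work, as an engineer would, in place of code of your own. Each camera call takes 0.05 s, during which the arm holds its last target. There are 200 camera calls.

## Working session

There is one attempt and no reset: what is moved stays moved. The work goes in short steps, Python scripts to look and compute and a tool call to move; the robot and the scene stay as the last step left them, time stands still between calls to the robot, and variables do not carry over. Pictures are saved under pics/ and viewed, about 8 in all and at most 12, crops included, and the job is handed in when it is done.

Besides the shell and the picture viewer there is one more tool, called after "Request:" as a command line: name --pt "numbers of a row" for each row, then --argument value for the rest. send_rows: Moves the arm, as the interface text tells. Its arguments: {"type":"object","properties":{"series":{"type":"array"}},"required":["series"]}

```bash
mkdir -p pics; cat > h.py <<'E'
import numpy as np, cv2
from workcell import observe, grab_frame, job_done
from scipy.spatial.transform import Rotation as R
def cam(f, st=None):
    K=np.array(f["camera_matrix"])
    if "rvec" in f:
        Rc=cv2.Rodrigues(np.array(f["rvec"],float))[0]; t=np.array(f["tvec"],float).ravel()
    else:
        q=st["tool_rot"]; T=np.eye(4); T[:3,:3]=R.from_quat([q[1],q[2],q[3],q[0]]).as_matrix(); T[:3,3]=st["eef_pos"]
        M=np.linalg.inv(T@np.array(f["mount"])); Rc=M[:3,:3]; t=M[:3,3]
    return K,Rc,t
def ray(c,u,v,z):
    K,Rc,t=c; o=-Rc.T@t; d=Rc.T@np.linalg.solve(K,[u,v,1.]); return o+d*(z-o[2])/d[2]
def proj(c,P):
    K,Rc,t=c; p=K@(Rc@np.asarray(P,float)+t); return p[:2]/p[2]
def shot(n,fn=None):
    st=observe(); f=grab_frame(n); im=np.array(f["pixels"])[:,:,::-1].copy()
    if fn: cv2.imwrite("pics/"+fn,im)
    return im,cam(f,st),st
E
python3 - <<'E'
from h import *
import pickle
for n in ("scene","side","wrist"):
    im,c,st=shot(n,n+"0.png"); pickle.dump((im,c),open(n+"0.pkl","wb"))
    print(n,-c[1].T@c[2])
print(st)
E
```

```text
scene [ 1.19496994 -0.62849955  0.91254665]
side [-0.04846147 -0.80281902  0.84859684]
wrist [0.5987508  0.07591746 0.3845126 ]
{'clock': 0.1, 'joint_pos': array([-8.54278501e-02,  1.31098299e-01,  1.48914500e+00, -3.29359570e-05,
        1.52300858e+00, -8.54100425e-02]), 'joint_vel': array([-6.63810917e-04, -2.18362785e-03, -3.27421274e-03, -9.14750153e-04,
        2.71317105e-05, -1.65413012e-03]), 'joint_efforts': array([ 2.89806376e-03, -5.61339462e+01, -4.93095982e+01,  7.72326719e-02,
        2.89617141e-02, -2.83941080e-05]), 'eef_pos': array([5.99505091e-01, 3.58153834e-05, 2.25698718e-01]), 'tool_rot': array([7.06521060e-01, 4.41894808e-05, 7.07692015e-01, 3.27294371e-05]), 'contact_force': array([-0.08872447,  0.11333614, -0.48559345]), 'wrist_torque': array([ 0.01433565, -0.05556008, -0.01065463]), 'finger_gap': 0.09314529424879261}
```

View pics/scene0.png

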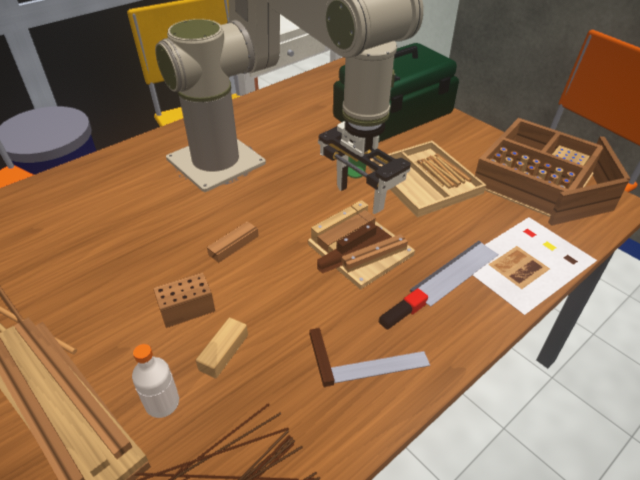

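View pics/side0.png

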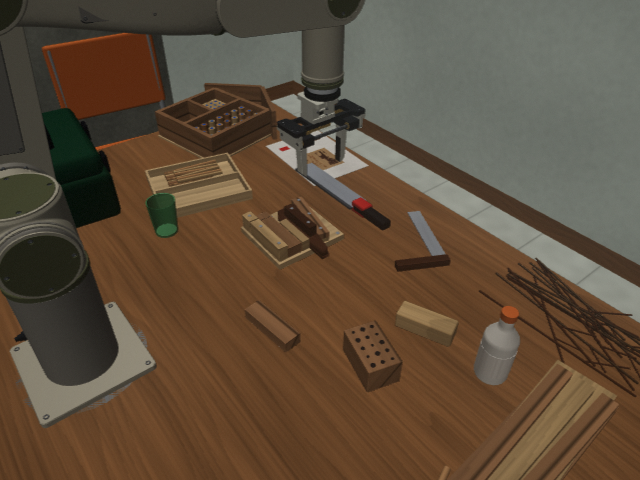

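The scene view shows the board at about (360,245), with the wedge's dark thin end sticking out at (328,260). The beech block is at (222,347), the tray at (435,175) and the bottle at (155,380). In the side view the board is at (292,230), the block at (427,323) and the tray at (198,182).

```bash
python3 - <<'E'
from h import *
import pickle
s,cs=pickle.load(open("scene0.pkl","rb")); d,cd=pickle.load(open("side0.pkl","rb"))
for n,u,v,z in [("thin",328,260,.033),("board",360,245,.018),("block",222,347,.02),("tray",435,175,.02),("offcut",233,240,.014),("bee",185,295,.03),("glue",157,395,0.05)]: print(n,ray(cs,u,v,z).round(3))
for n,u,v,z in [("block",427,323,.02),("tray",198,182,.02),("thin",318,248,.033),("pot",165,215,0.05)]: print("side",n,ray(cd,u,v,z).round(3))
a=cv2.resize(s[195:290,300:420],(800,633),interpolation=cv2.INTER_CUBIC)
# top-down rectified mosaics at z=0.047 (300mm) and block
def rect(im,c,x0,y0,w,h,z,mm):
    # output px: right = +x? rows up = +x, cols left=+y
    W=int(w/mm*1000);H=int(h/mm*1000)
    q=[(x0+h,y0+w),(x0+h,y0),(x0,y0),(x0,y0+w)]
    src=np.float32([proj(c,(x,y,z)) for x,y in q]); dst=np.float32([(0,0),(W,0),(W,H),(0,H)])
    return cv2.warpPerspective(im,cv2.getPerspectiveTransform(src,dst),(W,H),flags=cv2.INTER_CUBIC)
p=ray(cs,360,245,.018)
o=np.hstack([rect(s,cs,p[0]-.16,p[1]-.16,.32,.32,.047,.8),rect(d,cd,p[0]-.16,p[1]-.16,.32,.32,.047,.8)])
print("rect origin",p-.16)
cv2.imwrite("pics/r1.png",o)
E
```

```text
thin [ 0.556 -0.045  0.033]
board [0.557 0.058 0.018]
block [ 0.59  -0.364  0.02 ]
tray [0.492 0.419 0.02 ]
offcut [ 0.336 -0.165  0.014]
bee [ 0.429 -0.352  0.03 ]
glue [ 0.622 -0.52   0.05 ]
side block [ 0.591 -0.362  0.02 ]
side tray [0.473 0.403 0.02 ]
side thin [ 0.553 -0.048  0.033]
side pot [0.316 0.275 0.05 ]
rect origin [ 0.39745626 -0.10160307 -0.142     ]
```

View pics/r1.png

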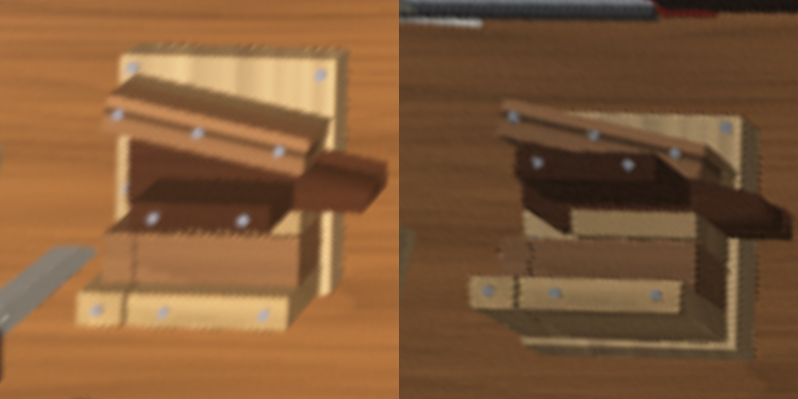

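View pics/wrist0.png

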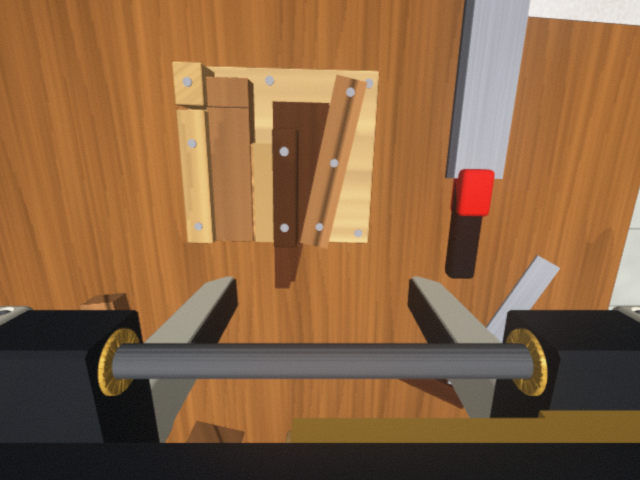

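The wrist view (up is world +y, right is world +x) shows the board from (175,65) to (377,242). The rib spans columns 274–298 and rows 129–247, and the thin end is at about (282,288). So board +x is about world +y, and board +y is about world −x.

```bash
python3 - <<'E'
from h import *
import pickle
w,cw=pickle.load(open("wrist0.pkl","rb"))
for n,u,v,z in [("rib TL",275,129,.076),("rib TR",298,129,.076),("rib BL",275,247,.076),("rib BR",297,247,.076),("thinL",275,288,.048),("thinR",290,288,.048),("base TR",378,72,.018),("base BR",368,242,.018),("screw1",284,152,.076),("screw2",284,228,.076),("rail TL",174,64,.058),("rail BL",187,242,.058),("rail BR",212,242,.058),("thickL",274,101,.048)]: print(n,ray(cw,u,v,z).round(4))
# dark rib mask edges
g=w.max(axis=2)
for r in (140,175,210,235): 
    x=np.where(g[r,260:310]<75)[0]+260; print(r,x.min(),x.max(),len(x))
for name,(r0,r1,c0,c1) in (("scene",(310,385,190,255)),("side",(295,350,388,465))):
    im,c=pickle.load(open(name+"0.pkl","rb"))
    hsv=cv2.cvtColor(im,cv2.COLOR_BGR2HSV)[r0:r1,c0:c1]
    if name=="scene": print("blk hsv",hsv[347-r0,222-c0],"table",hsv[3,3])
    else: print("blk hsv",hsv[315-r0,425-c0],hsv[330-r0,425-c0],"table",hsv[3,3])
    cv2.imwrite(f"pics/blk_{name}.png",cv2.resize(im[r0:r1,c0:c1],None,fx=6,fy=6,interpolation=cv2.INTER_CUBIC))
    print(name,"offset",c0,r0)
a=cv2.imread("pics/blk_scene.png");b=cv2.imread("pics/blk_side.png");h=max(a.shape[0],b.shape[0])
f=lambda i:cv2.copyMakeBorder(i,0,h-i.shape[0],0,0,cv2.BORDER_CONSTANT)
o=np.hstack([f(a),f(b)]);print(o.shape);s=800/o.shape[1];print("scale",6*s,"split",a.shape[1]*s)
cv2.imwrite("pics/blk.png",cv2.resize(o,None,fx=s,fy=s))
E
```

```text
rib TL [0.5561 0.0911 0.076 ]
rib TR [0.5764 0.0911 0.076 ]
rib BL [ 0.5518 -0.0177  0.076 ]
rib BR [ 0.5732 -0.0176  0.076 ]
thinL [ 0.5457 -0.0732  0.048 ]
thinR [ 0.5622 -0.0732  0.048 ]
base TR [0.6534 0.1481 0.018 ]
base BR [ 0.6501 -0.0291  0.018 ]
screw1 [0.5634 0.0715 0.076 ]
screw2 [0.5612 0.0013 0.076 ]
rail TL [0.4659 0.1468 0.058 ]
rail BL [ 0.4591 -0.0178  0.058 ]
rail BR [ 0.4847 -0.0178  0.058 ]
thickL [0.5522 0.1175 0.048 ]
140 297 297 1
175 296 297 2
210 296 297 2
235 296 297 2
blk hsv [ 17 121 215] table [ 13 152  99]
scene offset 190 310
blk hsv [ 17 115 148] [ 16 121  95] table [ 13 153 108]
side offset 388 295
(450, 852, 3)
scale 5.633802816901408 split 366.19718309859155
```

View pics/blk.png

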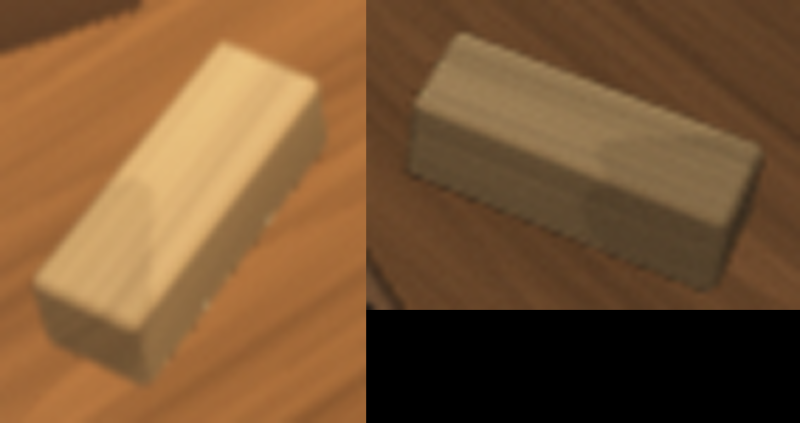

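The crops show the block's four top corners clearly in both views. In the scene crop they are (222,40), (320,82), (138,333) and (35,287); in the side crop they are (462,33), (762,150), (722,226) and (415,100).

```bash
python3 - <<'E'
from h import *
import pickle
k=5.6338
for name,off,pts in (("scene",(190,310),[(222,40),(320,82),(138,333),(35,287)]),("side",(388,295),[(462-366,33),(762-366,150),(722-366,226),(415-366,100)])):
    im,c=pickle.load(open(name+"0.pkl","rb"))
    P=np.array([ray(c,off[0]+u/k,off[1]+v/k,.04)[:2] for u,v in pts]); 
    L=[np.linalg.norm(P[i]-P[(i+1)%4]) for i in range(4)]
    i=int(np.argmax(L)); e=P[i]-P[(i+1)%4]; j=(i+2)%4; e2=P[(j+1)%4]-P[j]
    print(name,P.round(3).tolist(),P.mean(0).round(4),np.round(L,3),[np.degrees(np.arctan2(v[1],v[0])).round(1) for v in (e,e2)])
E
```

```text
scene [[0.551, -0.316], [0.591, -0.3], [0.637, -0.409], [0.599, -0.425]] [ 0.5945 -0.3626] [0.043 0.118 0.042 0.119] [np.float64(-66.3), np.float64(-66.6)]
side [[0.585, -0.302], [0.629, -0.409], [0.59, -0.424], [0.547, -0.316]] [ 0.5878 -0.3628] [0.115 0.041 0.116 0.04 ] [np.float64(-68.6), np.float64(-68.1)]
```

Request:
send_rows --pt "-1 -0.002 -0.09 -0.024 0.075" --pt "-1 -0.002 -0.09 -0.024 0.075" --pt "-1 -0.002 -0.09 -0.024 0.075" --pt "-1 -0.002 -0.09 -0.024 0.075" --pt "-1 -0.002 -0.09 -0.024 0.075"

```text
clock: 0.57
eef_pos: [0.5964, -0.1774, 0.178]
tool_rot: [0.704, -0.075, 0.702, 0.077]
contact_force: [1.0, 0.1, 0.4]
finger_gap: 0.0931
```

Request:
send_rows --pt "-1 -0.002 -0.09 -0.024 0.075" --pt "-1 -0.002 -0.09 -0.024 0.075" --pt "-1 -0.002 -0.09 -0.024 0.075" --pt "-1 -0.002 -0.09 -0.024 0.075" --pt "-1 -0.002 -0.09 -0.024 0.075"

```text
clock: 0.98
eef_pos: [0.5898, -0.3655, 0.1258]
tool_rot: [0.691, -0.147, 0.691, 0.15]
contact_force: [-0.1, -0.1, 0.3]
finger_gap: 0.0929
```

Request:
send_rows --pt "-1 0.001 0.001 -0.06 -0.015" --pt "-1 0 0.001 -0.06 -0.015" --pt "-1 0 0.001 -0.06 -0.015" --pt "-1 0 0.001 -0.06 -0.015" --pt "-1 0 0 -0.025 0"

```text
clock: 1.4
eef_pos: [0.5865, -0.3758, 0.0145]
tool_rot: [0.694, -0.134, 0.694, 0.135]
contact_force: [-0.3, 0.5, -1.2]
finger_gap: 0.0928
```

Request:
send_rows --pt "-1 0.01 0.032 0 0" --pt "-1 0 0 0 0" --pt "1 0 0 0 0" --pt "1 0 0 0 0" --pt "1 0 0 0 0"

```text
clock: 1.82
eef_pos: [0.5904, -0.3598, 0.0139]
tool_rot: [0.693, -0.134, 0.695, 0.137]
contact_force: [-1.0, -0.1, 0.4]
finger_gap: 0.0774
```

Request:
send_rows --pt "1 0 0 0 0" --pt "1 0 0 0 0" --pt "1 0 0 0 0" --pt "1 0 0 0 0" --pt "1 0 0 0 0"

```text
clock: 2.23
eef_pos: [0.5935, -0.3618, 0.0196]
tool_rot: [0.695, -0.136, 0.693, 0.135]
contact_force: [0.3, -0.2, -2.3]
finger_gap: 0.0448
```

Request:
send_rows --pt "1 0 0 0.06 0" --pt "1 0 0 0.06 0" --pt "1 -0.01 0.05 0.06 -0.1" --pt "1 -0.01 0.05 0 -0.1" --pt "1 -0.015 0.05 0 -0.1"

```text
clock: 2.65
eef_pos: [0.5763, -0.3031, 0.0909]
tool_rot: [0.703, -0.077, 0.703, 0.078]
contact_force: [-0.2, 0.3, -3.0]
finger_gap: 0.0448
```

Request:
send_rows --pt "1 -0.015 0.06 0 -0.1" --pt "1 -0.015 0.06 0 -0.1" --pt "1 -0.015 0.06 0 -0.1" --pt "1 -0.015 0.06 0 -0.1" --pt "1 -0.005 0.03 0 -0.08"

```text
clock: 3.07
eef_pos: [0.5479, -0.1906, 0.0915]
tool_rot: [0.707, 0.017, 0.706, -0.017]
contact_force: [-0.7, -0.3, -0.8]
finger_gap: 0.0449
```

```bash
python3 - <<'E'
from h import *
import pickle
st=observe(); q=st["tool_rot"]; m=R.from_quat([q[1],q[2],q[3],q[0]]).as_matrix(); print(st["eef_pos"].round(4), m.round(3).tolist(), st["contact_force"].round(1))
a,ca,_=shot("side"); b,cb,_=shot("scene")
pickle.dump((a,ca,b,cb),open("k1.pkl","wb"))
for im,c in((a,ca),(b,cb)):print(proj(c,st["eef_pos"]))
p=proj(ca,st["eef_pos"]).astype(int);r=proj(cb,st["eef_pos"]).astype(int)
f=lambda i,p:cv2.resize(i[p[1]-50:p[1]+50,p[0]-50:p[0]+50],(400,400),interpolation=cv2.INTER_CUBIC)
cv2.imwrite("pics/k1.png",np.hstack([f(a,p),f(b,r)]))
E
```

```text
[ 0.5479 -0.1906  0.0915] [[0.001, 0.048, 0.999], [0.0, 0.999, -0.048], [-1.0, 0.0, 0.001]] [-0.7 -0.3 -0.8]
[357.73550789 262.03152991]
[275.07861596 270.62031861]
```

View pics/k1.png

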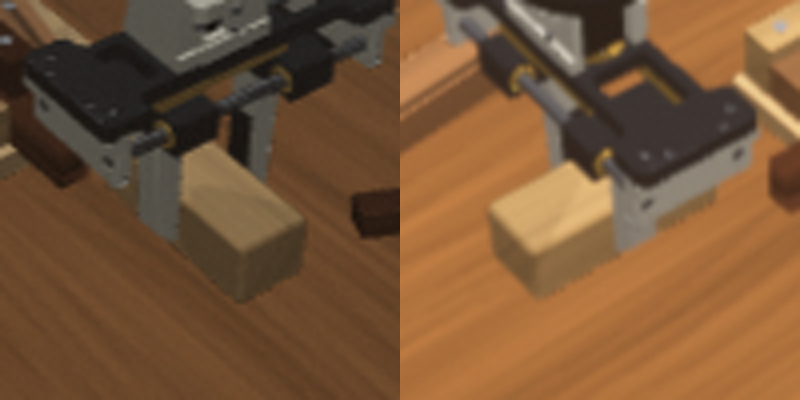

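The block is held level and square. Its rear face corners are visible in both views. I'll triangulate them to get the height of its underside.

```bash
python3 - <<'E'
from h import *
import pickle
a,ca,b,cb=pickle.load(open("k1.pkl","rb"))
def tri(p,q):
    P=[c[0]@np.c_[c[1],c[2]] for c in(ca,cb)]
    X=cv2.triangulatePoints(P[0],P[1],np.float64(p),np.float64(q))[:,0]; return X[:3]/X[3]
A=lambda u,v:(307+u/4,212+v/4); B=lambda u,v:(225+u/4,220+v/4)
for n,p,q in (("topA",(238,243),(90,208)),("topB",(305,222),(140,248)),("botA",(240,300),(92,250)),("botB",(303,264),(140,298))):
    X=tri(A(*p),B(*q)); print(n,X.round(4), proj(ca,X)-A(*p), proj(cb,X)-B(*q))
E
```

```text
topA [ 0.5258 -0.2432  0.1089] [0.73053928 0.88109006] [ 0.61156027 -0.95011227]
topB [ 0.5669 -0.2449  0.1069] [-0.86193906 -1.05236382] [-0.77002304  1.1678195 ]
botA [ 0.5247 -0.2467  0.0746] [-0.08188796 -0.09748104] [-0.06944599  0.1044915 ]
botB [ 0.5689 -0.2475  0.075 ] [-0.06077263 -0.0717475 ] [-0.05369888  0.08015499]
```

Request:
send_rows --pt "1 0.004 0.0 -0.04 0.015" --pt "1 0.004 0.01 -0.04 0.015" --pt "1 0.003 0.02 -0.03 0" --pt "1 0 0.02 -0.01 0" --pt "1 0 0.02 0 0"

```text
clock: 3.58
eef_pos: [0.5543, -0.1659, 0.0432]
tool_rot: [0.709, 0.008, 0.705, -0.01]
contact_force: [-0.1, 0.8, -1.2]
finger_gap: 0.0449
```

Request:
send_rows --pt "1 0 0 0 0" --pt "1 0 0 0 0" --pt "1 0 0 0 0" --pt "1 0 0 0 0" --pt "1 0 0 0 0"

```text
clock: 4.0
eef_pos: [0.5552, -0.1649, 0.0448]
tool_rot: [0.709, 0.007, 0.705, -0.01]
contact_force: [-0.2, -0.8, -2.6]
finger_gap: 0.0446
```

Request:
send_rows --pt "1 -0.002 0.012 -0.004 0" --pt "1 -0.002 0.012 -0.002 0" --pt "1 0 0.012 0 0" --pt "1 0 0.012 0 0" --pt "1 0 0.006 0 0"

```text
clock: 4.42
eef_pos: [0.5542, -0.1427, 0.0437]
tool_rot: [0.71, 0.007, 0.704, -0.01]
contact_force: [0.8, -0.3, -1.0]
finger_gap: 0.0449
```

Request:
send_rows --pt "1 0 0.006 -0.001 0" --pt "1 0 0.006 0 0" --pt "1 0 0.006 0 0" --pt "1 0 0.006 0 0" --pt "1 0 0.006 0 0"

```text
clock: 4.83
eef_pos: [0.5543, -0.1327, 0.0439]
tool_rot: [0.71, 0.004, 0.704, -0.012]
contact_force: [-1.3, -12.6, -2.8]
finger_gap: 0.0447
```

Request:
send_rows --pt "1 0 0.006 -0.001 0" --pt "1 0 0.006 0 0" --pt "1 0 0.006 0 0" --pt "1 0 0.006 0 0" --pt "1 0 0.004 0 0"

```text
clock: 5.25
eef_pos: [0.5542, -0.1328, 0.0451]
tool_rot: [0.711, -0.002, 0.703, -0.02]
contact_force: [-0.1, -4.4, -2.6]
finger_gap: 0.0446
```

Request:
send_rows --pt "1 0 0.01 -0.003 0.01" --pt "1 0 0.012 0 0.01" --pt "1 0 0.014 0 0" --pt "1 0 0.014 0 0" --pt "1 0 0.014 0 0"

```text
clock: 5.67
eef_pos: [0.557, -0.1162, 0.0472]
tool_rot: [0.713, -0.009, 0.701, -0.023]
contact_force: [-0.3, -1.2, -2.6]
finger_gap: 0.0451
```

```bash
python3 - <<'E'
from h import *
import pickle
im,c,st=shot("wrist","w2.png"); pickle.dump((im,c),open("w2.pkl","wb"))
E
```

```text
(no output)
```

View pics/w2.png

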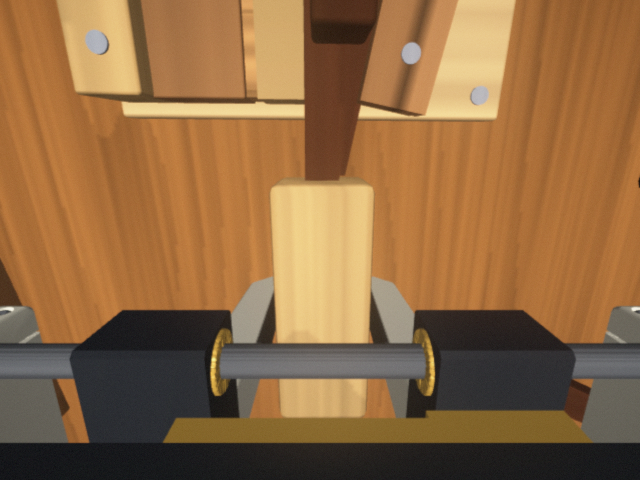

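```bash
python3 - <<'E'
from h import *
import pickle
im,c=pickle.load(open("w2.pkl","rb"))
for n,u,v,z in (("rib end bottom",340,42,.048),("rib end top",340,22,.076),("thin",322,180,.048),("base edge",310,118,.018),("caul front",278,103,.047),("batten front",200,101,.047),("rail front",105,97,.058),("block front top",322,178,.068),("block L",272,190,.068),("block R",373,190,.068)): print(n,ray(c,u,v,z).round(4))
E
```

```text
rib end bottom [0.5651 0.0009 0.048 ]
rib end top [5.633e-01 5.000e-04 7.600e-02]
thin [ 0.5567 -0.055   0.048 ]
base edge [ 0.5515 -0.027   0.018 ]
caul front [ 0.5383 -0.0216  0.047 ]
batten front [ 0.5049 -0.0203  0.047 ]
rail front [ 0.4711 -0.0191  0.058 ]
block front top [ 0.5565 -0.0514  0.068 ]
block L [ 0.5361 -0.0558  0.068 ]
block R [ 0.5772 -0.0567  0.068 ]
```

The wedge has moved about 18 mm and sits at board x of about 0.024. I'll push on gently and read the force to see whether it is loose.

Request:
send_rows --pt "1 0 0.004 -0.004 0" --pt "1 0 0.006 -0.002 0" --pt "1 0 0.006 0 0" --pt "1 0 0.006 0 0" --pt "1 0 0.006 0 0"

```text
clock: 6.13
eef_pos: [0.5572, -0.1031, 0.0449]
tool_rot: [0.713, -0.009, 0.701, -0.022]
contact_force: [-0.2, -2.7, -0.8]
finger_gap: 0.0448
```

Request:
send_rows --pt "1 0 -0.04 0 0" --pt "1 0 -0.07 0 0" --pt "1 0 -0.07 0 0" --pt "1 0 -0.07 -0.01 0" --pt "1 0 -0.02 -0.03 0"

```text
clock: 6.55
eef_pos: [0.5585, -0.2085, 0.0299]
tool_rot: [0.714, -0.011, 0.7, -0.018]
contact_force: [0.4, -0.6, -1.1]
finger_gap: 0.0447
```

Request:
send_rows --pt "1 0 0 -0.015 0" --pt "1 0 0 -0.005 0" --pt "1 0 0 -0.003 0" --pt "1 0 0 -0.002 0" --pt "1 0 0 0 0"

```text
clock: 6.97
eef_pos: [0.5582, -0.2084, 0.0199]
tool_rot: [0.713, -0.01, 0.701, -0.02]
contact_force: [-0.0, 0.1, -0.6]
finger_gap: 0.0447
```

Request:
send_rows --pt "1 0 0 -0.003 0" --pt "1 0 0 -0.003 0" --pt "1 0 0 -0.003 0" --pt "1 0 0 -0.003 0" --pt "1 0 0 -0.003 0"

```text
clock: 7.38
eef_pos: [0.5603, -0.2066, 0.0195]
tool_rot: [0.714, -0.014, 0.7, -0.02]
contact_force: [-4.2, -3.6, 10.0]
finger_gap: 0.0452
```

On the table: the block presses with 10 N. Release and rise.

Request:
send_rows --pt "-1 0 0 0.001 0" --pt "-1 0 0 0 0" --pt "-1 0 0 0 0" --pt "-1 0 0 0 0" --pt "-1 0 0 0 0"

```text
clock: 7.8
eef_pos: [0.5604, -0.2018, 0.019]
tool_rot: [0.714, -0.014, 0.7, -0.017]
contact_force: [0.2, -0.4, -0.6]
finger_gap: 0.0734
```

Request:
send_rows --pt "-1 0 0 0.05 0" --pt "-1 0 0 0.08 0" --pt "-1 0 0 0.1 0" --pt "-1 0 0.05 0.1 0" --pt "-1 0 0.08 0.1 0"

```text
clock: 8.22
eef_pos: [0.5504, -0.1533, 0.1742]
tool_rot: [0.706, -0.009, 0.708, -0.016]
contact_force: [-0.3, -0.4, -0.4]
finger_gap: 0.0929
```

Request:
send_rows --pt "-1 0 0.1 0 0" --pt "-1 0 0.1 0 0" --pt "-1 0 0.08 0 0" --pt "-1 0 0 0 0" --pt "-1 0 0 0 0"

```text
clock: 8.63
eef_pos: [0.5554, -0.0343, 0.1872]
tool_rot: [0.712, -0.01, 0.701, -0.016]
contact_force: [0.8, -0.5, 0.1]
finger_gap: 0.0927
```

```bash
python3 - <<'E'
from h import *
import pickle
im,c,st=shot("wrist","w3.png"); pickle.dump((im,c),open("w3.pkl","wb"))
q=st["tool_rot"]; print(st["eef_pos"],R.from_quat([q[1],q[2],q[3],q[0]]).as_matrix().round(3).tolist())
E
```

```text
[ 0.55544773 -0.03425659  0.18719447] [[0.015, 0.008, 1.0], [-0.037, 0.999, -0.008], [-0.999, -0.037, 0.016]]
```

View pics/w3.png

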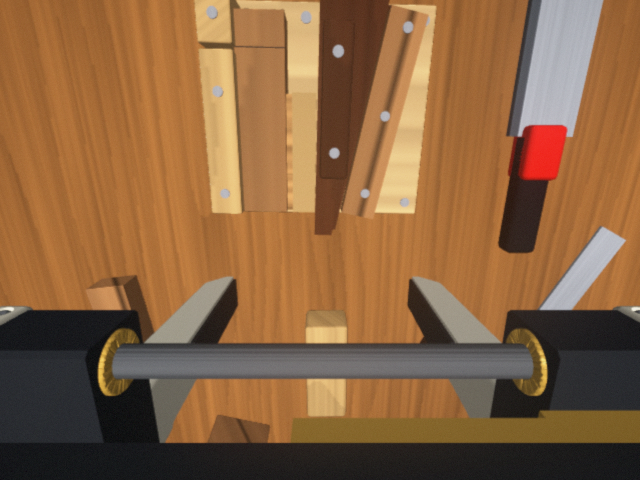

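The block is standing on the table behind the board, at (326,360). The wedge has moved back: its rib spans columns 317–352 and ends at row 179, the screws are at (338,51) and (334,153), and the thin end is at (326,233).

```bash
python3 - <<'E'
from h import *
import pickle
im,c=pickle.load(open("w3.pkl","rb"))
for n,u,v,z in (("screw1",338,51,.076),("screw2",334,153,.076),("ribBL",317,179,.076),("ribBR",350,180,.076),("ribTL",322,20,.076),("ribTR",354,20,.076),("thinL",315,234,.048),("thinR",331,233,.048),("baseBL",310,213,.018),("baseBR",415,214,.018),("baseTR",434,6,.018),("railBL",212,213,.058),("caulFL",289,211,.047),("caulR bot",319,211,.047),("caulR top",319,95,.047),("fence BL",342,210,.046),("blk",326,311,.04)): print(n,ray(c,u,v,z).round(4))
print(observe()["eef_pos"])
E
```

```text
screw1 [0.5681 0.1032 0.076 ]
screw2 [0.5655 0.0328 0.076 ]
ribBL [0.552  0.0129 0.076 ]
ribBR [0.5783 0.0118 0.076 ]
ribTL [0.5568 0.1224 0.076 ]
ribTR [0.5791 0.1223 0.076 ]
thinL [ 0.5494 -0.0413  0.048 ]
thinR [ 0.5642 -0.0405  0.048 ]
baseBL [ 0.5444 -0.0283  0.018 ]
baseBR [ 0.6501 -0.0306  0.018 ]
baseTR [0.652  0.1485 0.018 ]
railBL [ 0.4597 -0.018   0.058 ]
caulFL [ 0.526  -0.0195  0.047 ]
caulR bot [ 0.5533 -0.0198  0.047 ]
caulR top [0.5544 0.0774 0.047 ]
fence BL [ 0.5744 -0.0193  0.046 ]
blk [ 0.5594 -0.1267  0.04  ]
[ 0.55535448 -0.03438085  0.18703295]
```

Request:
send_rows --pt "-1 0.005 0.07 -0.03 -0.025" --pt "-1 0.005 0.07 -0.03 -0.025" --pt "-1 0.005 0.06 -0.03 0" --pt "-1 0.005 0.03 -0.03 0" --pt "-1 0 0.01 0 0"

```text
clock: 9.1
eef_pos: [0.564, 0.0574, 0.1362]
tool_rot: [0.712, 0.002, 0.702, -0.03]
contact_force: [-0.6, 0.3, -0.9]
finger_gap: 0.0927
```

Request:
send_rows --pt "-1 0 0 0 0" --pt "-1 0 0 0 0" --pt "-1 0 0 0 0" --pt "-1 0 0 0 0" --pt "-1 0 0 0 0"

```text
clock: 9.52
eef_pos: [0.5643, 0.0524, 0.1362]
tool_rot: [0.711, 0.002, 0.702, -0.031]
contact_force: [-0.3, 0.2, 0.4]
finger_gap: 0.0931
```

Request:
send_rows --pt "-1 0.003 0.015 -0.04 0.01" --pt "-1 0.002 0.01 -0.04 0.01" --pt "-1 0.001 0.01 -0.04 0" --pt "-1 0 0.005 -0.03 0" --pt "-1 0 0 -0.01 0"

```text
clock: 9.93
eef_pos: [0.5713, 0.0653, 0.0762]
tool_rot: [0.715, -0.0, 0.698, -0.029]
contact_force: [-0.6, 0.5, -0.7]
finger_gap: 0.0934
```

Request:
send_rows --pt "-1 0 0 0 0" --pt "-1 0 0 0 0" --pt "-1 0 0 0 0" --pt "-1 0 0 0 0" --pt "-1 0 0 0 0"

```text
clock: 10.35
eef_pos: [0.572, 0.064, 0.0778]
tool_rot: [0.716, -0.0, 0.698, -0.03]
contact_force: [0.3, -0.1, 0.0]
finger_gap: 0.0928
```

Request:
send_rows --pt "-1 -0.006 0.004 -0.016 0" --pt "-1 -0.005 0.003 -0.015 0" --pt "-1 -0.003 0.002 -0.01 0" --pt "-1 0 0 -0.005 0" --pt "-1 0 0 0 0"

```text
clock: 10.77
eef_pos: [0.5668, 0.068, 0.0592]
tool_rot: [0.717, 0.0, 0.697, -0.03]
contact_force: [-0.0, -0.4, 0.1]
finger_gap: 0.0929
```

Request:
send_rows --pt "0.3 0 0 0 0" --pt "1 0 0 0 0" --pt "1 0 0 0 0" --pt "1 0 0 0 0" --pt "1 0 0 0 0"

```text
clock: 11.18
eef_pos: [0.5665, 0.0681, 0.0588]
tool_rot: [0.716, -0.0, 0.697, -0.03]
contact_force: [0.2, -0.4, 1.1]
finger_gap: 0.0642
```

Request:
send_rows --pt "1 0 0 0 0" --pt "1 0 0 0 0" --pt "1 0 0 0 0" --pt "1 0 0 0 0" --pt "1 0 0 0 0"

```text
clock: 11.6
eef_pos: [0.5671, 0.068, 0.0594]
tool_rot: [0.717, 0.0, 0.697, -0.03]
contact_force: [0.4, -0.2, 0.4]
finger_gap: 0.0308
```

Request:
send_rows --pt "1 0 0 0 0" --pt "1 0 0 0 0" --pt "1 0 0 0 0" --pt "1 0 0 0 0" --pt "1 0 0 0 0"

```text
clock: 12.02
eef_pos: [0.5674, 0.068, 0.0596]
tool_rot: [0.717, -0.0, 0.696, -0.03]
contact_force: [0.7, -0.9, -0.4]
finger_gap: 0.0218
```

Request:
send_rows --pt "1 -0.005 0 0 0" --pt "1 -0.005 0 0 0" --pt "1 -0.005 0 0 0" --pt "1 -0.005 0 0 0" --pt "1 -0.005 0 0 0"

```text
clock: 12.43
eef_pos: [0.5641, 0.068, 0.061]
tool_rot: [0.723, -0.0, 0.691, -0.029]
contact_force: [11.7, 0.1, -8.2]
finger_gap: 0.0217
```

Request:
send_rows --pt "1 -0.005 0 -0.004 0" --pt "1 -0.006 0 -0.003 0" --pt "1 -0.006 0 -0.002 0" --pt "1 -0.006 0 -0.001 0" --pt "1 -0.006 0 -0.001 0"

```text
clock: 12.85
eef_pos: [0.5636, 0.068, 0.0616]
tool_rot: [0.732, 0.0, 0.681, -0.028]
contact_force: [11.7, 0.7, -9.0]
finger_gap: 0.0223
```

Request:
send_rows --pt "1 0 0 -0.006 0" --pt "1 0 0 -0.006 0" --pt "1 0 0 -0.006 0" --pt "1 0 0 -0.006 0" --pt "1 0 0 -0.006 0"

```text
clock: 13.27
eef_pos: [0.5656, 0.0682, 0.0599]
tool_rot: [0.734, -0.0, 0.679, -0.028]
contact_force: [-11.5, 0.3, 21.0]
finger_gap: 0.022
```

```bash
python3 - <<'E'
from h import *
st=observe(); print(st["contact_force"],st["wrist_torque"],st["eef_pos"],st["tool_rot"])
a,ca,_=shot("side"); b,cb,_=shot("scene")
P=[.57,.03,.05]
def f(i,c):
    p=proj(c,P).astype(int); return cv2.resize(i[p[1]-45:p[1]+45,p[0]-60:p[0]+60],(800//2,300),interpolation=cv2.INTER_CUBIC)
w,cw,_=shot("wrist")
cv2.imwrite("pics/g1.png",np.vstack([np.hstack([f(a,ca),f(b,cb)]),cv2.resize(w[0:300,100:500],(400,300)).repeat(1,1) if 0 else np.hstack([cv2.resize(w,(400,300)),cv2.resize(w[180:330,220:420],(400,300))])]))
E
```

```text
[-11.52575182   0.32025243  21.00659212] [-0.19788968  2.24557075  0.09720021] [0.565623   0.06815921 0.05993297] [ 7.33566287e-01 -3.78185141e-04  6.79028086e-01 -2.83058076e-02]
```

View pics/g1.png

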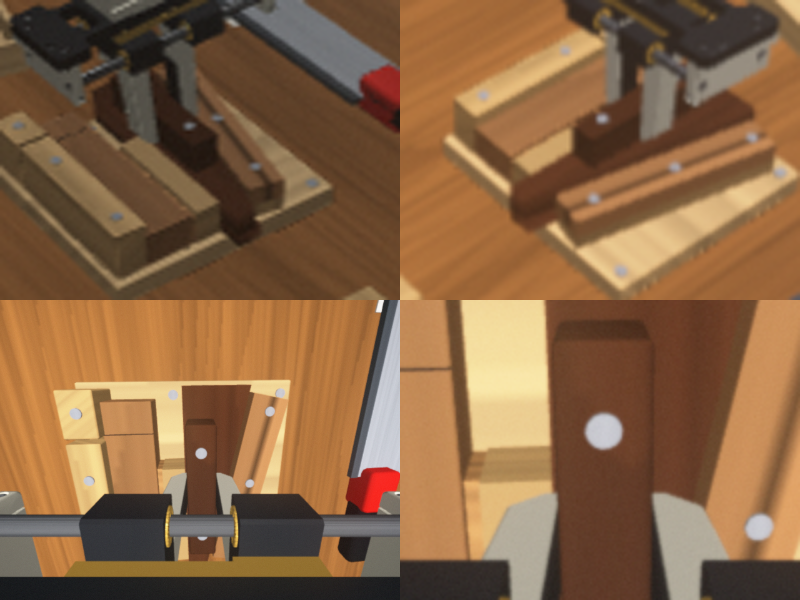

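The side and scene crops show the wedge lying flat, with both fingers on its rib, the tongue side by the fence and the thin end clear. The tool has rolled about 4.5°, so I'll first push gently to +x against the fence foot. That rights the tool and also shows where the foot is.

Request:
send_rows --pt "1 0.003 0 0.001 0" --pt "1 0.005 0 0 0" --pt "1 0.005 0 0 0" --pt "1 0.005 0 0 0" --pt "1 0.005 0 0 0"

```text
clock: 13.83
eef_pos: [0.5663, 0.0682, 0.0598]
tool_rot: [0.727, -0.001, 0.686, -0.029]
contact_force: [-9.4, 0.5, 9.5]
finger_gap: 0.0217
```

Request:
send_rows --pt "1 0.006 0 0 0" --pt "1 0.006 0 0 0" --pt "1 0.006 0 0 0" --pt "1 0.006 0 0 0" --pt "1 0.006 0 0 0"

```text
clock: 14.25
eef_pos: [0.57, 0.0682, 0.0596]
tool_rot: [0.721, -0.002, 0.693, -0.029]
contact_force: [-14.7, -0.3, 15.9]
finger_gap: 0.0218
```

Request:
send_rows --pt "1 0.006 0 0.001 0" --pt "1 0.006 0 0.001 0" --pt "1 0.006 0 0 0" --pt "1 0.006 0 0 0" --pt "1 0.006 0 0 0"

```text
clock: 14.67
eef_pos: [0.5709, 0.0682, 0.0593]
tool_rot: [0.712, -0.002, 0.702, -0.03]
contact_force: [-12.3, -0.4, 11.1]
finger_gap: 0.0219
```

Request:
send_rows --pt "1 0.006 0 0.001 0" --pt "1 0.006 0 0.001 0" --pt "1 0.006 0 0 0" --pt "1 0.006 0 0 0" --pt "1 0.006 0 0 0"

```text
clock: 15.08
eef_pos: [0.5716, 0.0681, 0.0596]
tool_rot: [0.702, -0.003, 0.711, -0.03]
contact_force: [-14.0, -1.0, 13.7]
finger_gap: 0.0218
```

Request:
send_rows --pt "1 0.006 0 0.001 0" --pt "1 0.006 0 0.001 0" --pt "1 0.006 0 0 0" --pt "1 0.006 0 0 0" --pt "1 0 0 0 0"

```text
clock: 15.5
eef_pos: [0.5717, 0.0681, 0.0603]
tool_rot: [0.694, -0.004, 0.719, -0.03]
contact_force: [1.7, 1.3, 1.0]
finger_gap: 0.0219
```

Request:
send_rows --pt "1 -0.008 0 0 0" --pt "1 -0.008 0 0 0" --pt "1 -0.008 0 0 0" --pt "1 -0.008 0 -0.002 0" --pt "1 -0.008 0 -0.002 0"

```text
clock: 15.92
eef_pos: [0.5648, 0.0684, 0.061]
tool_rot: [0.703, -0.004, 0.711, -0.03]
contact_force: [11.9, 1.2, -5.6]
finger_gap: 0.0219
```

Request:
send_rows --pt "1 -0.006 0 0.002 0" --pt "1 -0.006 0 0.003 0" --pt "1 -0.006 0 0.004 0" --pt "1 -0.006 0 0.004 0" --pt "1 -0.006 0 0.004 0"

```text
clock: 16.33
eef_pos: [0.564, 0.0679, 0.0695]
tool_rot: [0.713, -0.003, 0.7, -0.029]
contact_force: [11.4, -0.2, -6.9]
finger_gap: 0.022
```

Request:
send_rows --pt "1 -0.005 0 0.005 0" --pt "1 -0.005 0 0.005 0" --pt "1 -0.005 0 0.005 0" --pt "1 -0.005 0 0.005 0" --pt "1 -0.005 0 0.005 0"

```text
clock: 16.75
eef_pos: [0.5633, 0.0674, 0.0811]
tool_rot: [0.722, -0.003, 0.691, -0.029]
contact_force: [9.2, 0.1, -7.0]
finger_gap: 0.0216
```

```bash
python3 - <<'E'
from h import *
a,ca,_=shot("side"); b,cb,_=shot("scene")
P=[.57,.03,.05]
def f(i,c):
    p=proj(c,P).astype(int); return cv2.resize(i[p[1]-45:p[1]+45,p[0]-60:p[0]+60],(400,300),interpolation=cv2.INTER_CUBIC)
cv2.imwrite("pics/g2.png",np.hstack([f(a,ca),f(b,cb)]))
E
```

```text
(no output)
```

View pics/g2.png

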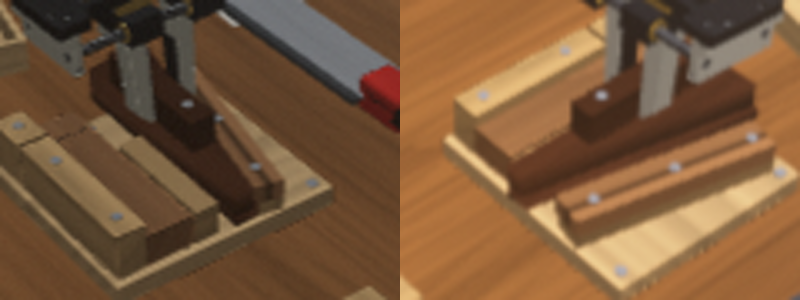

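The crops show the wedge raised about 20 mm with the rib still deep in the fingers, and its tongue now above the fence's lip. I'll lift it the rest of the way.

Request:
send_rows --pt "1 0 0 0.012 0" --pt "1 0 0 0.02 0" --pt "1 0 0 0.03 0" --pt "1 0 0 0.04 0" --pt "1 0 0 0.04 0"

```text
clock: 17.27
eef_pos: [0.5592, 0.0667, 0.1345]
tool_rot: [0.72, -0.003, 0.694, -0.029]
contact_force: [0.9, -0.0, -2.4]
finger_gap: 0.0217
```

Request:
send_rows --pt "1 0 0 0.03 0" --pt "1 0 0 0.02 0" --pt "1 0 0 0 0" --pt "1 0 0 0 0" --pt "1 0 0 0 0"

```text
clock: 17.68
eef_pos: [0.5597, 0.0667, 0.1598]
tool_rot: [0.721, -0.003, 0.692, -0.029]
contact_force: [-0.5, 0.2, -2.3]
finger_gap: 0.0215
```

```bash
python3 - <<'E'
from h import *
import pickle
s,cs=pickle.load(open("scene0.pkl","rb")); d,cd=pickle.load(open("side0.pkl","rb"))
s=s[130:225,370:500]; d=d[140:220,130:265]
a=cv2.resize(s,(400,int(400/s.shape[1]*s.shape[0])),interpolation=cv2.INTER_CUBIC);b=cv2.resize(d,(400,int(400/d.shape[1]*d.shape[0])),interpolation=cv2.INTER_CUBIC)
h=max(a.shape[0],b.shape[0]);f=lambda i:cv2.copyMakeBorder(i,0,h-i.shape[0],0,0,cv2.BORDER_CONSTANT)
cv2.imwrite("pics/t.png",np.hstack([f(a),f(b)])); print(400/130,400/135)
w,cw,st=shot("wrist","w4.png"); pickle.dump((w,cw),open("w4.pkl","wb")); print(st)
E
```

```text
3.076923076923077 2.962962962962963
{'clock': 17.6833, 'joint_pos': array([ 0.05994847,  0.04107356,  1.70720712, -0.05034543,  1.3564845 ,
        0.1066644 ]), 'joint_vel': array([ 0.00254976,  0.00222479,  0.01215396,  0.00073602, -0.00273028,
        0.00082869]), 'joint_efforts': array([ 1.46347296e-02, -5.18331313e+01, -4.95417237e+01, -3.06399465e-01,
       -1.93685875e-01, -5.14050935e-04]), 'eef_pos': array([0.55968089, 0.06668444, 0.15979513]), 'tool_rot': array([ 0.72107416, -0.00327026,  0.69222792, -0.02935759]), 'contact_force': array([-0.53608173,  0.22542608, -2.33605177]), 'wrist_torque': array([ 0.07251042,  0.07498553, -0.00820794]), 'finger_gap': 0.021455108011763244}
```

View pics/t.png

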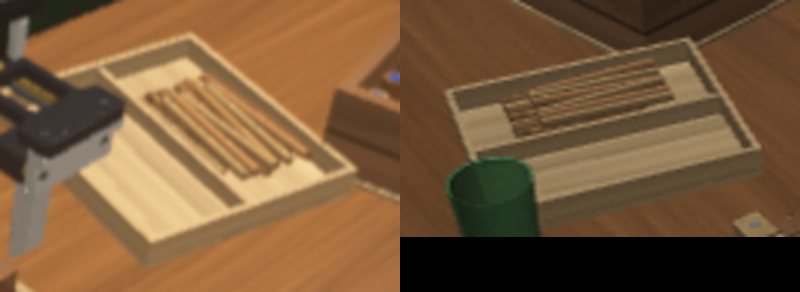

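Weight is held (2.3 N down). The crops show the tray's rim corners at scene (192,35), (355,170), (148,245) and side (448,92), (690,38), (762,150). The empty bay is the one nearer the board, on the −y side.

```bash
python3 - <<'E'
from h import *
import pickle
s,cs=pickle.load(open("scene0.pkl","rb")); d,cd=pickle.load(open("side0.pkl","rb"))
S=[ray(cs,370+u/3.0769,130+v/3.0769,.03)[:2] for u,v in((192,35),(355,170),(148,245))]
D=[ray(cd,130+u/2.963,140+v/2.963,.03)[:2] for u,v in((48,92),(290,38),(362,150))]
for n,P in(("S",S),("D",D)):
    P=np.array(P); print(n,P.round(4).tolist(),np.linalg.norm(P[1]-P[0]).round(4),np.linalg.norm(P[2]-P[1]).round(4))
    c=(P[0]+P[2])/2; L=P[1]-P[0]
    ang=np.arctan2(L[1],L[0]); 
    e2=P[2]-P[1]; ang2=np.arctan2(e2[1],e2[0])+np.pi/2
    a=np.arctan2(np.sin(ang)+np.sin(ang2),np.cos(ang)+np.cos(ang2))
    print("centre",c.round(4),"yaw",np.degrees([ang,ang2]).round(1))
    y=np.array([-np.sin(a),np.cos(a)]); print("bay",(c-y*0.0545).round(4))
E
```

```text
S [[0.3825, 0.5345], [0.6211, 0.4759], [0.5694, 0.2565]] 0.2457 0.2254
centre [0.4759 0.3955] yaw [-13.8 -13.3]
bay [0.4632 0.3425]
D [[0.3759, 0.5319], [0.6164, 0.4769], [0.5634, 0.258]] 0.2467 0.2253
centre [0.4696 0.395 ] yaw [-12.9 -13.6]
bay [0.4572 0.3419]
```

Request:
send_rows --pt "1 -0.02 0.05 0.01 0.15" --pt "1 -0.022 0.05 0.005 0.2" --pt "1 -0.022 0.05 0 0.2" --pt "1 -0.022 0.05 0 0.2" --pt "1 -0.022 0.05 0 0.2"

```text
clock: 18.15
eef_pos: [0.5134, 0.1653, 0.1602]
tool_rot: [0.703, -0.178, 0.672, 0.152]
contact_force: [-0.1, -0.7, -1.3]
finger_gap: 0.0216
```

Request:
send_rows --pt "1 -0.022 0.05 0 0.2" --pt "1 -0.022 0.05 0 0.2" --pt "1 -0.022 0.05 0 0.2" --pt "1 -0.022 0.05 0 0.2" --pt "1 -0.022 0.05 0 0.2"

```text
clock: 18.57
eef_pos: [0.4635, 0.2687, 0.1544]
tool_rot: [0.632, -0.354, 0.601, 0.337]
contact_force: [-0.8, -0.6, -2.4]
finger_gap: 0.0221
```

Request:
send_rows --pt "1 -0.014 0.04 0 0.16" --pt "1 -0.014 0.04 0 0.16" --pt "1 -0.014 0.035 0 0.16" --pt "1 -0.01 0.025 0 0.08" --pt "1 0 0 0 0"

```text
clock: 18.98
eef_pos: [0.4361, 0.3293, 0.1484]
tool_rot: [0.567, -0.445, 0.541, 0.434]
contact_force: [0.1, -0.1, -3.7]
finger_gap: 0.0217
```

Request:
send_rows --pt "1 0 0 0 0" --pt "1 0 0 0 0" --pt "1 0 0 0 0" --pt "1 0 0 0 0" --pt "1 0 0 0 0"

```text
clock: 19.4
eef_pos: [0.4357, 0.3266, 0.1457]
tool_rot: [0.567, -0.443, 0.544, 0.432]
contact_force: [-0.7, 0.1, -2.8]
finger_gap: 0.0215
```

```bash
python3 - <<'E'
from h import *
import pickle
w,c,st=shot("wrist","w5.png"); pickle.dump((w,c),open("w5.pkl","wb"))
q=st["tool_rot"]; print(st["eef_pos"],R.from_quat([q[1],q[2],q[3],q[0]]).as_matrix().round(3).tolist())
E
```

```text
[0.4356848  0.32658615 0.14567999] [[0.036, -0.972, 0.234], [0.007, 0.234, 0.972], [-0.999, -0.034, 0.016]]
```

View pics/w5.png

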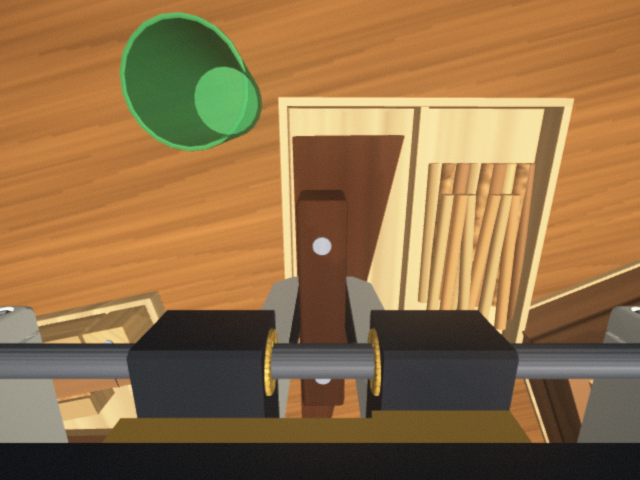

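The wrist view shows the wedge held rib up and parallel to the tray, thick end towards the pot side, with its corners at (293,137) and (404,136). The empty bay's rim is at (288,103) and the divider at (415,106).

```bash
python3 - <<'E'
from h import *
import pickle
w,c=pickle.load(open("w5.pkl","rb"))
a=np.radians(-13.4); ex=np.array([np.cos(a),np.sin(a)]); ey=np.array([-ex[1],ex[0]])
L=ray(c,292,107,.03)[:2]; D=ray(c,413,107,.03)[:2]; L2=ray(c,286,270,.03)[:2]
print("rim inner",L,D,np.linalg.norm(D-L),"left wall dir",np.degrees(np.arctan2(*(L2-L)[::-1])))
bay=(L+D)/2+ex*.119; print("bay from wrist",bay)
T1=ray(c,293,137,.135)[:2];T2=ray(c,404,136,.135)[:2]; print("thick top",T1,T2,np.linalg.norm(T1-T2))
# wedge_mid: 95 mm from thick end toward +ex; T1 at local y +14, mid 29 mm from it
tv=(T2-T1)/np.linalg.norm(T2-T1); mid=T1+ex*.095+tv*.029; print("mid",mid,"err in tray", (bay-mid)@ex,(bay-mid)@ey, "world shift",bay-mid)
E
```

```text
rim inner [0.33074763 0.32961901] [0.35227434 0.41945395] 0.09237811675761612 left wall dir -17.374307816653708
bay from wrist [0.45727131 0.34695848]
thick top [0.3533245  0.33193688] [0.36536149 0.38388485] 0.05332429293945239
mid [0.45228443 0.33817233] err in tray 0.0028149476066619606 0.009702655201999224 world shift [0.00498688 0.00878615]
```

Request:
send_rows --pt "1 0.006 0.008 -0.04 0" --pt "1 0.006 0.006 -0.05 0" --pt "1 0.004 0.003 -0.05 0" --pt "1 0 0 -0.04 0" --pt "1 0 0 -0.015 0"

```text
clock: 19.87
eef_pos: [0.4464, 0.3336, 0.0697]
tool_rot: [0.571, -0.443, 0.541, 0.43]
contact_force: [-0.5, 0.4, -3.5]
finger_gap: 0.0221
```

Request:
send_rows --pt "1 0 0 0 0" --pt "1 0 0 0 0" --pt "1 0 0 0 0" --pt "1 0 0 0 0" --pt "1 0 0 0 0"

```text
clock: 20.28
eef_pos: [0.4471, 0.333, 0.0711]
tool_rot: [0.572, -0.442, 0.542, 0.429]
contact_force: [0.6, -0.3, -2.6]
finger_gap: 0.0221
```

Position is within a few mm (target 0.442, 0.331). Lowering on.

Request:
send_rows --pt "1 -0.004 0 -0.015 0" --pt "1 -0.003 0 -0.015 0" --pt "1 0 0 -0.01 0" --pt "1 0 0 -0.006 0" --pt "1 0 0 -0.004 0"

```text
clock: 20.7
eef_pos: [0.4457, 0.3343, 0.0522]
tool_rot: [0.574, -0.442, 0.54, 0.429]
contact_force: [-0.2, 0.6, -2.6]
finger_gap: 0.0217
```

Request:
send_rows --pt "1 0 0 -0.004 0" --pt "1 0 0 -0.003 0" --pt "1 0 0 -0.003 0" --pt "1 0 0 -0.003 0" --pt "1 0 0 -0.003 0"

```text
clock: 21.12
eef_pos: [0.4457, 0.3347, 0.0475]
tool_rot: [0.573, -0.443, 0.54, 0.429]
contact_force: [-5.3, -4.0, 9.0]
finger_gap: 0.0215
```

Request:
send_rows --pt "0 0 0 0.001 0" --pt "0 0 0 0 0" --pt "0 0 0 0 0" --pt "0 0 0 0 0" --pt "0 0 0 0 0"

```text
clock: 21.53
eef_pos: [0.4476, 0.3358, 0.05]
tool_rot: [0.575, -0.443, 0.538, 0.429]
contact_force: [1.0, 0.6, 1.3]
finger_gap: 0.0455
```

Request:
send_rows --pt "0 0 0 0.02 0" --pt "0 0 0 0.04 0" --pt "0 0 0 0.08 0" --pt "0 0 0 0.1 0" --pt "0 0 0 0.1 0"

```text
clock: 21.95
eef_pos: [0.4397, 0.3306, 0.1796]
tool_rot: [0.567, -0.442, 0.546, 0.43]
contact_force: [1.0, 0.5, 1.0]
finger_gap: 0.0463
```

Request:
send_rows --pt "0 0.03 -0.08 0.02 0" --pt "0 0.03 -0.1 0 0" --pt "0 0.03 -0.1 0 0" --pt "0 0.03 -0.1 0 0" --pt "0 0 0 0 0"

```text
clock: 22.37
eef_pos: [0.4939, 0.1787, 0.2065]
tool_rot: [0.574, -0.446, 0.536, 0.43]
contact_force: [-0.5, 0.3, -1.0]
finger_gap: 0.0465
```

```bash
python3 - <<'E'
from h import *
st=observe(); print(st["eef_pos"],st["finger_gap"],st["contact_force"])
im,c,_=shot("scene","end_scene.png"); d,cd,_=shot("side","end_side.png")
import pickle
s0,_=pickle.load(open("scene0.pkl","rb")); d0,_=pickle.load(open("side0.pkl","rb"))
# dark wedge pixels inside the tray region in each view -> hull on z=.03
for n,i,cc in (("scene",im,c),("side",d,cd)):
    h=cv2.cvtColor(i,cv2.COLOR_BGR2HSV); m=((h[:,:,2]<95)&((h[:,:,0]<12)|(h[:,:,0]>170))&(h[:,:,1]>90)).astype(np.uint8)
    reg=np.zeros_like(m); a=np.radians(-13.4); ex=np.array([np.cos(a),np.sin(a)]);ey=np.array([-ex[1],ex[0]]); b=np.array([.460,.342])
    q=[b+sx*.119*ex+sy*.051*ey for sx,sy in((-1,-1),(1,-1),(1,1),(-1,1))]
    cv2.fillConvexPoly(reg,np.int32([proj(cc,(*p,.036)) for p in q]),1); m&=reg
    k,_,stt,cen=cv2.connectedComponentsWithStats(m); j=1+np.argmax(stt[1:,4]); ys,xs=np.where(k==0) if 0 else np.where(_==j)
    P=np.array([ray(cc,x,y,.036)[:2] for x,y in zip(xs,ys)]); U=np.c_[(P-b)@ex,(P-b)@ey]
    print(n,len(xs),"tray-frame extents x",U[:,0].min().round(3),U[:,0].max().round(3),"y",U[:,1].min().round(3),U[:,1].max().round(3))
# block corner check
h=cv2.cvtColor(d,cv2.COLOR_BGR2HSV); p=proj(cd,(.5595,-.19,.04)).astype(int); print("block px",p,h[p[1],p[0]])
# bystander change between start and now (offcut,bee,glue,square,saw,pot), mean abs diff
for n,P in (("offcut",(.336,-.165,.014)),("bee",(.429,-.352,.03)),("glue",(.622,-.52,.08)),("pot",(.316,.275,.05))):
    u,v=proj(cd,P).astype(int); print(n,np.abs(d[v-20:v+20,u-20:u+20].astype(int)-d0[v-20:v+20,u-20:u+20]).mean().round(1))
E
```

```text
[0.49389775 0.17872707 0.20653661] 0.046547379842843205 [-0.48034321  0.28353869 -1.04322015]
scene 245 tray-frame extents x -0.086 0.114 y -0.045 -0.004
side 736 tray-frame extents x -0.092 0.093 y -0.05 0.043
block px [360 277] [ 18 114 148]
offcut 1.6
bee 1.6
glue 2.1
pot 9.1
```

```bash
python3 - <<'E'
from h import *
import pickle
d0,c=pickle.load(open("side0.pkl","rb")); d=cv2.imread("pics/end_side.png")
for i in (d0,d):
    h=cv2.cvtColor(i,cv2.COLOR_BGR2HSV)[180:245,135:190]; m=(h[:,:,0]>50)&(h[:,:,0]<90)&(h[:,:,1]>80); y,x=np.where(m); print("pot green",m.sum(),x.mean().round(1),y.mean().round(1))
    g=cv2.cvtColor(i,cv2.COLOR_BGR2HSV); m=cv2.inRange(g,(14,90,80),(22,140,255))[255:310,310:400]>0; y,x=np.where(m)
    if len(x)>100: 
        P=ray(c,310+x.mean(),255+y.mean(),.03); print("block px",len(x),P.round(3))
job_done()
E
```

```text
pot green 985 27.8 33.8
pot green 994 27.9 33.7
block px 1043 [ 0.557 -0.2    0.03 ]
the job is handed in; nothing more can be done
```

I carried out all the steps and handed the job in at about 22 s of the 62 s. `job_done()` gives no verdict, so the result rests on my own checks.

**What I did**
- **Knocking:** I held the beech block and pushed the wedge back about 31 mm by its thin end, to board x of about 0.035 m. Resistance fell from 12.6 N to under 3 N, so it was loose. I then set the block down on the table.
- **Lifting out:** I gripped the wedge by its rib. My first sideways push only rolled the tool by about 4°, so I righted it against the fence foot and pushed again. The wedge then came up with the wrist reading staying below 14 N. The highest wrist reading of the whole run was about 24 N, when I pressed the wedge flat again before righting the tool.
- **Laying down:** I lowered the wedge rib up into the empty bay until it touched the floor (9 N), let go and moved the arm clear.

**Last checks**
- **Wedge, side view:** in the tray's frame it spans x −92 to +93 mm, so it is centred lengthways to a few mm. Its position across the bay I only have from the wrist view before lowering and the TCP at release; both put it within about 10 mm of the middle.
- **Wedge, scene view:** the dark patch found there was small, and its extents did not match well (x −86 to +114 mm). I trusted the side view instead.
- **Block:** it is on the table at about (0.557, −0.200). I inferred that it lies flat from how it was set down and did not measure its tilt.
- **Bystanders:** the offcut, pine block, bottle and pot are unmoved in the pictures. I did not compare the square and saw, but the arm did not go near them.
- **Not done:** I could not view the final picture, because the 12-picture limit was used up.

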